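Start the crank bolt of a clamping jig

TASK

The crank bolt of the small blue clamping jig is standing on the lip of its thread. Using its red crank grip, turn it backward (anticlockwise seen from above), without lifting it out, until you feel it drop into the thread, then turn it forward (clockwise) one full turn so that it is properly started. Finish still gripping the red grip with the bolt held still there; do not let go, and leave the workpiece and the other things on the bench where they are.

Things in the scene. Friction and masses are not known exactly. Their poses are not given: they have to be found in the camera images.
- boss_top (a point): Fixed clamping jig on the bench: dark steel base plate 130 x 160 x 15 mm, two blue pillars and a blue crossbar with a round blue boss (48 mm across) whose top is 108 mm above the bench. This point is the centre of the boss's top, on the vertical axis of the crank bolt; its z axis is up. Jig place and yaw vary.
- bolt_head (a point): Top centre of the crank bolt's dark steel hub (32 mm across), on the bolt's axis; it moves up and down with the bolt. The hub, and a flat crank arm 10 mm thick and 16 mm wide whose top is 3 mm below this point, stand about 30 mm above the boss; nothing but the red grip rises above this point. Its x axis points along the arm toward the red grip.
- grip: Red crank grip: upright cylinder, 18 mm across, 52 mm tall, spinning freely on a pin 45 mm from the bolt's axis, so fingers that pinch it can go round without turning. Origin at its centre, 28 mm above the arm's top; own yaw meaningless. Pinched firmly it cannot slide in the fingers: the bolt (0.3 kg) drops only when they are eased a few mm open for a moment, or when pushed down lightly.
- turn (a joint): Turning of the crank bolt, rad; grows when it is turned forward (clockwise from above), counts on over several turns, turns easily (about 0.02 N m). Zero means nothing in particular; at the start it lies between -0.8 and 0.8. The place where the bolt's thread drops off the lip differs each time: 0.5 to 2.9 rad backward of the start.
- depth (a joint): Height of the crank bolt, m; grows upward; 0 is the bolt resting at the very end of the lip, just before it drops, and 0.015 is as high as it lifts. Thread lead 8 mm a turn: resting on the lip at the start it lies between -0.004 and 0, climbs slowly toward 0 as it is turned backward, falls at once to about -0.008 at the drop, and sinks 0.008 for each full turn forward from there: about -0.016 after one turn. Play in the thread about 1 mm. It bottoms at -0.0205.
- workpiece: Loose aluminium block 45 x 60 x 22 mm on the jig's base plate under the bolt's foot; origin at the centre of its underside. Stays where it is.
- file_long: Loose flat file with a wooden handle, 300 mm long, lying on the bench to the robot's right; origin under its middle.
- file_short: Loose flat file with a wooden handle, 250 mm long, lying beside the long one; origin under its middle.
- brush: Loose bench brush lying to the robot's left; origin under its middle.
- hammer: Loose hammer lying to the robot's left; origin under its middle.
- spray_can: Loose blue spray can, 60 mm across and 190 mm tall, standing beyond and to the left; origin under its centre.
- wood_block: Loose wooden block 90 x 50 x 30 mm beyond the jig; origin under its centre.
Things that resemble listed ones, but are neither listed nor needed, are in the scene too. What is shaped like the part that bears boss_top but pink or purple is not meant.

How it is judged (in metres and radians):
On the way, in this order (a step that is already met when the one before it is completed fails the run):
1. the bolt has been turned backward and has dropped into the thread (value of joint depth between -0.01 and -0.0062 m and value of joint turn below -0.9 rad), for 0.1 s.
2. the bolt has been turned forward about one turn from the drop, down the thread (value of joint depth below -0.0136 m and value of joint turn above 2.4 rad), for 0.1 s.
At the end, for the whole second after the job is handed in: The bolt is down its thread by one turn from the drop, within about a third of a turn (depth -0.0187 to -0.0134 m), still (under 0.15 rad/s), and the fingers still grip its red grip (over 3 N) (value of joint depth between -0.0187 and -0.0134 m and value of joint turn above 2.4 rad and contact force between the fingers and grip above 3 N and velocity of joint turn between -0.15 and 0.15 rad/s); the arm keeps its last pose, push and grip.
It fails at once if the bolt is lifted out of the boss (value of joint depth above 0.008 m).
It fails at once if the bolt is run too far down the thread (value of joint depth below -0.0197 m).
It fails at once if the workpiece is shifted (distance of workpiece from where it was at the start of the episode above 0.015 m).
It fails at once if something else on the bench is disturbed (distance of any of file_long, file_short, brush, hammer, spray_can, wood_block from where it was at the start of the episode above 0.03 m).
It also fails if it takes over 64 s, if anything falls off the work surface, if the arm or the gripper's body presses on something with over 40 N, if the wrist force passes 120 N, or if a joint passes its speed limit or range.

ROBOT

A 7-joint arm with a two-finger parallel gripper is mounted at the origin on the work surface. World frame = base frame: x ahead of the robot, y to its left, z up, the work surface at z = 0. Lengths are in m, angles in degrees, forces in N, time in s.
With the tool pointing down it reaches from about 0.425 to 0.875 m from the base axis. Payload 4.7 kg.
Tool frame: the origin (TCP) lies between the finger pads; the fingertips stand 19 mm ahead of it and the grasp point (between the pads) is the TCP; x points along the fingers, z is the direction in which the jaws open and shut, and the axes are right-handed (so a half turn about x gives the same grasp; the last joint's range is limited). The gripper opens to 87 mm and grips with 3 to 60 N. Pads are 19 mm wide; open, the fingers measure 117 mm over their backs; the gripper's body (75 mm by 190 mm) begins 51 mm behind the grasp point.
Start: joints at [76.954, 18.392, -4.016, 83.108, 1.295, 78.541, -3.26], TCP at [0.156, -0.631, 0.242] pointing down, gripper open.
Joint ranges: [-163.93, 163.93], [-17.29, 119.83], [-79.2, 71.16], [3.27, 140.29], [-89.18, 269.18], [5.43, 117.66], [-154.24, 154.24]. Speed limits (degrees/s): [147.25, 147.25, 180, 180, 180, 180, 180].

INTERFACE

Orientations are given as [roll, pitch, yaw] about the fixed x, y, z axes, in that order (R = Rz(yaw) Ry(pitch) Rx(roll)).
In Python, from cell import monitor, read_camera, camera_model, env, regions_of gives the robot as it stands. The module is installed in compiled form; this text tells all that it offers.
- The arm moves only by the tool step_arm, never from a script. Its argument "deltas" is a list of rows, each a list of 5 numbers: the gripper's target within -1 to 1 (fully open at 1, half-way at 0, shut at -1), then the shift along the tool's x, y, z in m, then the turn about the tool's x in degrees. A call has 1 to 12 rows; each row is the pose to reach, as a shift and turn from the pose commanded when the call began, along the tool's axes at that moment; what a row does not reach only later rows make up. A row lasts 1/8 s, in which the tool goes at most 62.5 mm and 10.7 degrees, less where a joint would pass 70% of its speed; a pose out of reach is approached as far as the arm can. A call with a gripper value outside its range is refused whole. The fingers move at their own pace and stop on an object; "newtons" is the grip in N (left out, the last holds). Time passes only in rows, so rows that repeat a pose let the fingers close. It gives the time, the measured TCP pose, the force and the opening at its end, in the units of the state.
- monitor.get_obs(): the state, without advancing time (a new reading comes with each control period).
- read_camera(name): name is "scene" or "top" or "wrist"; returns (picture, depth): 420x560x3 uint8, red, green, blue; 420x560 float32, m along the optical axis (not along the pixel's ray), 0 where there is no reading.
- camera_model(name): a dict with "fx", "fy", "cx", "cy" (pixels), "xyz" and "attitude" of the camera in the world. Camera axes: x right, y down, z forward; pixel columns grow to the right and rows downward; lengths in m; the calibration is good to about 2 mm. A picture is of the moment at which its call begins: read the wrist's pose just before it. camera_model takes no time and is no camera call; for the wrist camera it gives the pose at the moment of the call.
- env.sign_off(): hands the job in, once; it reports no verdict.
Trained networks look in the newest picture that a camera, given by its name, has taken for a name from the list of things; names that differ only in an ending like _2 or _b are one class to them, and where a whole thing is asked for, a point or a joint stands for the part that bears it (a point fixed in the world has none). Each returns a list of dicts, best first, with "p" (0 to 1); they miss things now and then, are a little off and sometimes report something else, mostly with a low value. They report only what shows in the picture. A call takes as long as a camera call. They do not tell look-alikes from the thing itself.
- regions_of(camera, thing): "pixels" (420x560 bool, what is visible of it) and "pixel" ([column, row] in pixels, amid what is visible of it).
The state is a dict: "time_s": time; "qpos": joint angles; "joint_velocities": joint speeds; "effort": joint torques, N m; "tool_pos": TCP position; "tool_rot": TCP orientation; "force": force on the tool from outside, world axes, zero at the start; "wrist_torque": the same for the moment, N m; "grip_width": finger opening in m.
Only numpy, scipy, OpenCV 4.12 (cv2) and the standard library are available. Lean on these libraries where they do the work, as an engineer would, in place of code of your own. Each camera call takes 0.05 s, during which the arm holds its last target. There are 200 camera calls.

## Working session

There is one attempt and no reset: what is moved stays moved. The work goes in short steps, Python scripts to look and compute and a tool call to move; the robot and the scene stay as the last step left them, time stands still between calls to the robot, and variables do not carry over. Pictures are saved under pics/ and viewed, about 8 in all and at most 12, crops included, and the job is handed in when it is done.

Besides the shell and the picture viewer there is one more tool, called as name([rows], argument=value, ...), one row to a line, values as JSON. step_arm: Moves the arm, as the interface text tells. Its arguments: {"type":"object","properties":{"deltas":{"type":"array"},"newtons":{"type":"number"}},"required":["deltas"]}

```bash
mkdir -p pics
cat > h.py <<'E'
import numpy as np, cv2
from scipy.spatial.transform import Rotation as R
from cell import monitor, read_camera, camera_model, env, regions_of
def rot(a):
    a=np.array(a,float)
    return a if a.shape==(3,3) else (R.from_quat(a).as_matrix() if a.size==4 else R.from_euler('xyz',a,degrees=True).as_matrix())
def pts(mask,d,m):
    v,u=np.nonzero(mask&(d>0)); z=d[v,u]
    c=np.c_[(u-m['cx'])/m['fx']*z,(v-m['cy'])/m['fy']*z,z]
    return c@rot(m['attitude']).T+np.array(m['xyz'])
def save(n,im): cv2.imwrite('pics/'+n,im[:,:,::-1])
E
python3 - <<'E'
from h import *
print(monitor.get_obs())
for c in ['scene','top']:
    m=camera_model(c); print(m)
    im,d=read_camera(c); save(c+'1.png',im)
    for t in ['grip','bolt_head']:
        for r in regions_of(c,t):
            p=pts(r['pixels'],d,m)
            print(c,t,round(r['p'],2),r['pixel'],r['pixels'].sum(),np.median(p,0).round(4) if len(p) else '', p.min(0).round(3),p.max(0).round(3))
E
```

```text
{'time_s': 0.0, 'qpos': array([76.9531375 , 18.43997639, -4.01428433, 83.17479229,  1.2934265 ,
       78.53911498, -3.26056103]), 'joint_velocities': array([ 0.02030047, -0.12516244, -0.07720421, -0.00372447,  0.04937309,
        0.00373646, -0.07337964]), 'effort': array([-9.18877267e-04, -4.91292500e+01, -4.04302133e-01, -3.12533355e+01,
       -6.39675278e-02,  4.34120209e-02,  1.57358295e-04]), 'tool_pos': array([ 0.15547694, -0.63060868,  0.24045185]), 'tool_rot': array([-177.62703964,   89.8911706 ,  106.22751147]), 'force': array([-0.27967619,  0.54522704, -0.81182455]), 'wrist_torque': array([-0.05141432,  0.00550979, -0.00949661]), 'grip_width': 0.08719148781934313}
{'fx': 393.8664318390459, 'fy': 393.8664318390459, 'cx': 283.50750545506094, 'cy': 216.7058682827585, 'xyz': array([1.33816191, 0.43713219, 0.75752789]), 'attitude': array([-124.47754063,    1.32741001,  117.43519065])}
scene grip 0.54 [369.9, 187.9] 94 [0.3606 0.2006 0.1803] [0.353 0.191 0.154] [0.365 0.208 0.205]
scene grip 0.51 [248.5, 171.5] 50 [ 0.4382 -0.1706  0.1831] [ 0.432 -0.18   0.159] [ 0.442 -0.166 
[... 369 characters left out ...]
96539264488166, 'cx': 279.04521939892675, 'cy': 209.5534382527977, 'xyz': array([ 0.35182851, -0.00190278,  1.07868103]), 'attitude': array([-169.04199007,    1.42708413,  -90.26049624])}
top grip 0.62 [269.9, 199.7] 29 [0.5455 0.0473 0.1925] [0.544 0.041 0.168] [0.55  0.055 0.204]
top grip 0.4 [360.5, 254.1] 37 [ 0.4252 -0.1654  0.1965] [ 0.421 -0.173  0.16 ] [ 0.433 -0.163  0.207]
top bolt_head 0.89 [201.9, 292.0] 345 [0.3264 0.2055 0.1528] [0.294 0.191 0.013] [0.363 0.255 0.21 ]
top bolt_head 0.81 [274.4, 211.8] 312 [0.5311 0.0355 0.1505] [ 0.499  0.009 -0.004] [0.61  0.073 0.208]
top bolt_head 0.76 [362.1, 265.6] 274 [ 0.3949 -0.1727  0.1532] [ 0.369 -0.207  0.017] [ 0.435 -0.162  0.211]
```

Run:
```python
import cv2,numpy as np
a=cv2.imread('pics/scene1.png');b=cv2.imread('pics/top1.png')
a=a[110:330,160:460];b=b[130:350,150:450]
cv2.imwrite('pics/c1.png',cv2.resize(np.vstack([a,b])[:, :],None,fx=1.36,fy=1.36,interpolation=cv2.INTER_CUBIC))
```

```text
(no output)
```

View pics/scene1.png

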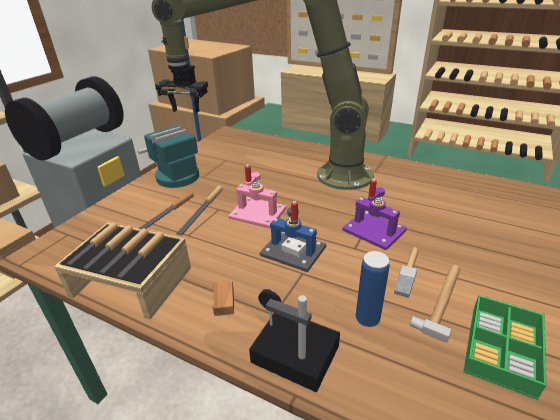

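View pics/c1.png

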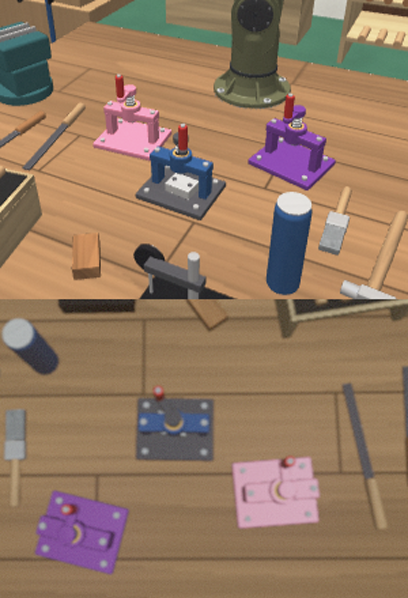

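Three candidates for the jig in the scene picture: pink (grip 249,172), purple (370,188) and blue (grip 294,211). The blue one on the dark plate is the target, at about (0.55, 0.05). I'll take its colour-based points and work out the tool shift.

```bash
cat >> h.py <<'E'
def tool(o=None):
    o=o or monitor.get_obs(); return np.array(o['tool_pos']),rot(o['tool_rot'])
def red(im):
    h=cv2.cvtColor(im,cv2.COLOR_RGB2HSV); return ((h[...,0]<8)|(h[...,0]>172))&(h[...,1]>150)&(h[...,2]>60)
E
python3 - <<'E'
from h import *
for c in ['scene','top']:
    m=camera_model(c); im,d=read_camera(c); 
    P=pts(np.ones(d.shape,bool),d,m); C=im[np.nonzero(d>0)].astype(int); r=red(im)[d>0]
    near=(abs(P[:,0]-.53)<.12)&(abs(P[:,1]-.04)<.1)
    g=P[near&r&(P[:,2]>.14)]; print(c,'red',len(g),np.median(g,0).round(4),g.min(0).round(3),g.max(0).round(3))
    b=P[near&~r&(P[:,2]>.135)&(P[:,2]<.165)]; print('hub/arm',len(b),b.mean(0).round(4),b.min(0).round(3),b.max(0).round(3))
    b=P[near&(C[:,2]>C[:,0]+40)&(P[:,2]>.09)&(P[:,2]<.12)]; print('blue',len(b),np.median(b,0).round(4),b.min(0).round(3),b.max(0).round(3))
p,T=tool(); print(p,T.round(3))
for q in ([.45,-.3,.33],[.53,.03,.33]): print((T.T@(np.array(q)-p)).round(3))
E
```

```text
scene red 108 [0.5611 0.0511 0.1807] [0.55  0.039 0.152] [0.566 0.058 0.203]
hub/arm 70 [0.5419 0.0329 0.1475] [0.51  0.009 0.138] [0.565 0.057 0.163]
blue 335 [0.5285 0.0376 0.0955] [ 0.497 -0.044  0.09 ] [0.543 0.092 0.11 ]
top red 14 [0.5448 0.0483 0.1948] [0.544 0.043 0.172] [0.548 0.055 0.202]
hub/arm 208 [0.5222 0.0307 0.15  ] [0.499 0.011 0.138] [0.557 0.058 0.162]
blue 452 [0.5119 0.0166 0.0956] [ 0.492 -0.041  0.09 ] [0.531 0.093 0.113]
[ 0.15558576 -0.63103529  0.24139594] [[-0.     0.971  0.239]
 [ 0.     0.239 -0.971]
 [-1.    -0.    -0.   ]]
[-0.089  0.365 -0.251]
[-0.088  0.522 -0.552]
```

step_arm([
  [1,-0.05,0,0,0],
  [1,-0.09,0.05,-0.03,0],
  [1,-0.09,0.1,-0.07,0],
  [1,-0.09,0.15,-0.11,0],
  [1,-0.09,0.2,-0.15,0],
  [1,-0.09,0.25,-0.19,0],
  [1,-0.09,0.3,-0.23,0],
  [1,-0.09,0.34,-0.28,0],
  [1,-0.09,0.38,-0.33,0],
  [1,-0.09,0.42,-0.38,0],
  [1,-0.09,0.46,-0.43,0],
  [1,-0.09,0.5,-0.48,0],
])

```text
time_s: 1.9
tool_pos: [0.5175, -0.0634, 0.3319]
tool_rot: [32.2, 89.9, -43.9]
force: [1.6, -0.1, -0.3]
grip_width: 0.0875
```

Run:
```python
from h import *
o=monitor.get_obs();print(o['time_s'],o['qpos'].round(0),o['tool_pos'],o['tool_rot'],camera_model('wrist'))
im,d=read_camera('wrist');save('w1.png',im)
p,T=tool()
print((T.T@(np.array([.53,.03,.30])-p)).round(3))
```

```text
1.9 [ 40.   3. -36.  92.   2.  86. -73.] [ 0.51748126 -0.06338765  0.33194052] [ 32.2470248   89.91616719 -43.92416926] {'fx': 375.31981627519684, 'fy': 375.31981627519684, 'cx': 287.3995515420373, 'cy': 207.36653356877014, 'xyz': array([ 0.58684904, -0.04596914,  0.47541549]), 'attitude': array([ 1.64901963e+02, -7.79023126e-02, -7.61388710e+01])}
[ 0.033  0.03  -0.077]
```

step_arm([
  [1,0,0.01,-0.04,0],
  [1,0.01,0.02,-0.08,0],
  [1,0.02,0.02,-0.09,0],
  [1,0.02,0.02,-0.09,0],
])

```text
time_s: 2.45
tool_pos: [0.5142, 0.0268, 0.3109]
tool_rot: [-70.1, 89.9, -146.2]
force: [-0.1, -0.2, -0.3]
grip_width: 0.0874
```

```bash
cat >> h.py <<'E'
def look(name=None):
    m=camera_model('wrist'); o=monitor.get_obs(); im,d=read_camera('wrist')
    if name: save(name,im)
    P=pts(np.ones(d.shape,bool),d,m); C=im[d>0].astype(int); r=red(im)[d>0]
    return o,im,d,P,C,r
E
python3 - <<'E'
from h import *
o,im,d,P,C,r=look('w2.png')
near=(np.hypot(P[:,0]-.53,P[:,1]-.035)<.09)
g=P[near&r&(P[:,2]>.14)]; print('red',len(g),g.min(0).round(4),g.max(0).round(4))
t=g[g[:,2]>g[:,2].max()-.004]; print('redtop',len(t),t.min(0).round(4),t.max(0).round(4),t.mean(0))
b=P[near&~r&(P[:,2]>.135)&(P[:,2]<.165)]; print('hub/arm',len(b),b.min(0).round(4),b.max(0).round(4),np.percentile(b[:,2],[10,50,90]))
p,T=tool(o);print(o['time_s'],p,T.round(3)); print(camera_model('wrist')['xyz'])
for x in regions_of('wrist','bolt_head')[:2]:
    q=pts(x['pixels'],d,camera_model('wrist')); print(x['p'],x['pixel'],np.median(q,0))
E
```

```text
red 382 [0.5463 0.0399 0.1546] [0.5636 0.0572 0.2042]
redtop 289 [0.5463 0.0399 0.2002] [0.5632 0.0572 0.2042] [0.55534644 0.04846289 0.20188429]
hub/arm 1617 [0.5013 0.0092 0.1374] [0.5645 0.0582 0.1632] [0.14732548 0.15059292 0.1518168 ]
2.45 [0.51419091 0.02681779 0.31086599] [[-0.001  0.971  0.24 ]
 [-0.001  0.24  -0.971]
 [-1.    -0.002  0.001]]
[0.58426245 0.04302729 0.4546828 ]
0.19 [274.8, 141.8] [0.56041457 0.04740621 0.20243835]
```

View pics/w2.png

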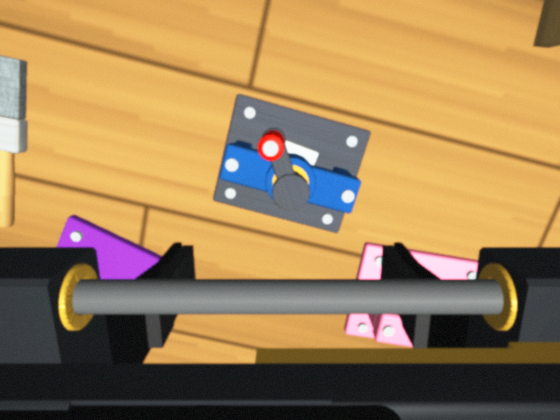

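The grip is at pixel (271,147), the hub at (291,190) and the blue crossbar on the dark plate around them, so this is the right jig. Grip to hub measures 44.5 mm, which matches the 45 mm given. Next I descend astride the grip.

step_arm([
  [1,0,0.045,-0.011,0],
  [1,0.05,0.045,-0.011,0],
  [1,0.1,0.045,-0.011,0],
  [1,0.132,0.045,-0.011,0],
  [1,0.132,0.045,-0.011,0],
])

```text
time_s: 3.18
tool_pos: [0.5545, 0.0462, 0.1773]
tool_rot: [-100.2, 89.7, -176.5]
force: [0.7, -0.0, 1.3]
grip_width: 0.0868
```

step_arm([
  [-0.3,0,0,0,0],
  [-0.6,0,0,0,0],
  [-0.8,0,0,0,0],
  [-0.8,0,0,0,0],
  [-0.8,0,0,0,0],
  [-0.8,0,0,0,0],
], newtons=15)

```text
time_s: 3.92
tool_pos: [0.5559, 0.0485, 0.1795]
tool_rot: [-30.5, 90.0, -106.6]
force: [0.8, -0.6, -0.3]
grip_width: 0.0349
```

Run:
```python
from h import *
o,im,d,P,C,r=look('w3.png'); print(o['time_s'],o['tool_pos'],o['tool_rot'],o['force'],o['grip_width'])
near=(np.hypot(P[:,0]-.53,P[:,1]-.035)<.09)
g=P[near&r&(P[:,2]>.14)]; print('red',len(g),g.min(0).round(4),g.max(0).round(4))
b=P[near&~r&(P[:,2]>.135)&(P[:,2]<.16)]; print('hub/arm',len(b),b.min(0).round(4),b.max(0).round(4),np.percentile(b[:,2],[10,50,90]))
```

```text
3.925 [0.55585522 0.04845113 0.17953186] [ -30.46215066   89.99239199 -106.60305668] [ 0.79836831 -0.5546784  -0.26473225] 0.034938635597886535
red 1385 [0.5128 0.0333 0.15  ] [0.564  0.0573 0.2034]
hub/arm 1773 [0.5062 0.0109 0.1396] [0.5724 0.0737 0.16  ] [0.14628009 0.15080787 0.15176436]
```

View pics/w3.png

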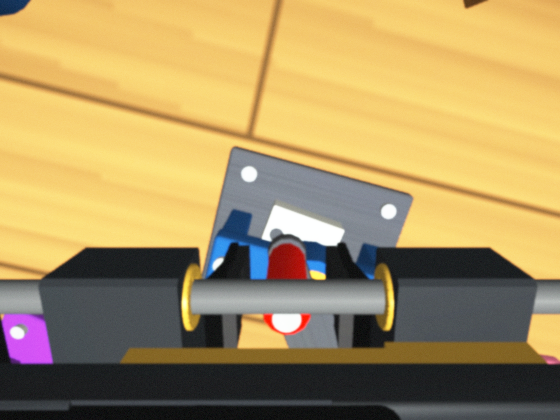

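The grip sits centred between the pads, at pixel (287,280). Closing on it.

step_arm([
  [-0.8,0,0,0,0],
  [-0.8,0,0,0,0],
  [-0.8,0,0,0,0],
  [-0.8,0,0,0,0],
], newtons=15)

```text
time_s: 4.47
tool_pos: [0.5559, 0.0485, 0.1794]
tool_rot: [-75.8, 90.0, -152.0]
force: [-0.4, -0.0, -0.5]
grip_width: 0.0173
```

```bash
cat > plan.py <<'E'
# rows for turning: python3 plan.py phi_now phi_end n  dz_per_rad ; circle about axis, in tool axes
import sys; from h import *
a,b,n=float(sys.argv[1]),float(sys.argv[2]),int(sys.argv[3]); lead=float(sys.argv[4]) if len(sys.argv)>4 else .00127
o=monitor.get_obs();p,T=tool(o); T=R.from_euler('xyz',[0,90,0],degrees=True).as_matrix() if 0 else T
print(o['time_s'].round(2) if hasattr(o['time_s'],'round') else o['time_s'],p.round(4),o['force'].round(1),round(o['grip_width'],4))
c=np.array([.5166,.025]); print('phi meas',np.degrees(np.arctan2(p[1]-c[1],p[0]-c[0])).round(1),'rad',np.hypot(*(p[:2]-c)).round(4))
f=lambda t:np.array([c[0]+.045*np.cos(t),c[1]+.045*np.sin(t),0])
for k in range(1,n+1):
    t0,t=np.radians(a),np.radians(a+(b-a)*k/n); w=f(t)-f(t0); w[2]=lead*(t-t0)
    print(k,(T.T@w*1000).round(1))
E
python3 plan.py 31.5 171.5 14
```

```text
4.475 [0.5559 0.0485 0.1794] [-0.4 -0.  -0.5] 0.0173
phi meas 30.9 rad 0.0457
1 [-0.2 -3.  -7.2]
2 [ -0.4  -7.3 -13.8]
3 [ -0.7 -12.6 -19.6]
4 [ -0.9 -18.8 -24.4]
5 [ -1.1 -25.8 -28. ]
6 [ -1.3 -33.3 -30.3]
7 [ -1.5 -41.  -31.3]
8 [ -1.8 -48.9 -31. ]
9 [ -2.  -56.5 -29.2]
10 [ -2.2 -63.8 -26.2]
11 [ -2.4 -70.4 -22. ]
12 [ -2.7 -76.1 -16.7]
13 [ -2.9 -80.9 -10.4]
14 [ -3.1 -84.5  -3.5]
```

step_arm([
  [-0.8,0,-0.0013,-0.0037,0],
  [-0.8,0,-0.003,-0.0072,0],
  [-0.8,0,-0.005,-0.0106,0],
  [-0.8,0,-0.0073,-0.0138,0],
  [-0.8,0,-0.0099,-0.0168,0],
  [-0.8,0,-0.0099,-0.0168,0],
  [-0.8,0,-0.0099,-0.0168,0],
])

```text
time_s: 5.35
tool_pos: [0.5421, 0.0627, 0.1798]
tool_rot: [-171.0, 90.0, 112.9]
force: [-1.4, -0.2, 3.3]
grip_width: 0.0173
```

```bash
python3 plan.py 56.5 196.5 28 0
```

```text
5.35 [0.5421 0.0627 0.1798] [-1.4 -0.2  3.3] 0.0173
phi meas 55.9 rad 0.0456
1 [ 0.  -2.8 -2.8]
2 [ 0.  -5.8 -5.3]
3 [ 0.  -9.  -7.5]
4 [  0.  -12.4  -9.5]
5 [  0.  -16.  -11.1]
6 [  0.  -19.7 -12.5]
7 [  0.  -23.5 -13.5]
8 [  0.  -27.3 -14.1]
9 [  0.  -31.2 -14.5]
10 [  0.  -35.2 -14.5]
11 [  0.  -39.1 -14.1]
12 [  0.  -42.9 -13.4]
13 [  0.  -46.7 -12.4]
14 [  0.  -50.4 -11.1]
15 [  0.  -54.   -9.4]
16 [  0.  -57.4  -7.4]
17 [  0.  -60.6  -5.2]
18 [  0.  -63.6  -2.6]
19 [  0.  -66.4   0.2]
20 [  0.  -68.9   3.2]
21 [  0.  -71.1   6.4]
22 [  0.  -73.1   9.8]
23 [ -0.  -74.7  13.4]
24 [ -0.  -76.1  17. ]
25 [ -0.  -77.1  20.8]
26 [ -0.  -77.7  24.7]
27 [ -0.  -78.1  28.6]
28 [ -0.  -78.1  32.5]
```

step_arm([
  [-0.8,-0.0001,-0.0028,-0.0028,0],
  [-0.8,-0.0002,-0.0058,-0.0053,0],
  [-0.8,-0.0003,-0.009,-0.0075,0],
  [-0.8,-0.0003,-0.009,-0.0075,0],
  [-0.8,-0.0003,-0.009,-0.0075,0],
])

```text
time_s: 5.98
tool_pos: [0.5313, 0.0679, 0.18]
tool_rot: [-110.1, 90.0, 173.8]
force: [-1.1, 0.4, 4.8]
grip_width: 0.0177
```

step_arm([
  [-0.8,-0.0001,-0.0034,-0.002,0],
  [-0.8,-0.0002,-0.007,-0.0036,0],
  [-0.8,-0.0003,-0.0107,-0.005,0],
  [-0.8,-0.0003,-0.0107,-0.005,0],
  [-0.8,-0.0003,-0.0107,-0.005,0],
])

```text
time_s: 6.6
tool_pos: [0.5195, 0.07, 0.1803]
tool_rot: [-90.6, 89.9, -166.8]
force: [-1.3, 0.5, 6.3]
grip_width: 0.0171
```

step_arm([
  [-0.8,-0.0003,-0.0038,-0.001,0],
  [-0.8,-0.0005,-0.0076,-0.0016,0],
  [-0.8,-0.0007,-0.0115,-0.002,0],
  [-0.8,-0.0007,-0.0115,-0.002,0],
  [-0.8,-0.0007,-0.0115,-0.002,0],
])

```text
time_s: 7.22
tool_pos: [0.508, 0.0689, 0.1807]
tool_rot: [-89.2, 89.9, -165.3]
force: [-0.2, 1.0, 4.6]
grip_width: 0.0176
```

step_arm([
  [-0.8,-0.0001,-0.004,0,0],
  [-0.8,-0.0002,-0.0079,0.0004,0],
  [-0.8,-0.0003,-0.0117,0.0011,0],
  [-0.8,-0.0003,-0.0117,0.0011,0],
  [-0.8,-0.0003,-0.0117,0.0011,0],
])

```text
time_s: 7.85
tool_pos: [0.4971, 0.0649, 0.1809]
tool_rot: [-82.6, 90.0, -158.8]
force: [-0.6, -0.6, -3.4]
grip_width: 0.0173
```

The force went from +4.6 N to −3.4 N, so the bolt is now hanging from the fingers past the lip. I'll ease the fingers to let it drop.

step_arm([
  [-0.4,0,0,0,0],
  [-0.4,0,0,0,0],
  [-0.4,0,0,0,0],
  [-0.4,0,0,0,0],
])

```text
time_s: 8.35
tool_pos: [0.4976, 0.0652, 0.1813]
tool_rot: [70.6, 90.0, -5.5]
force: [-0.3, 0.7, 0.4]
grip_width: 0.0263
```

```bash
cat > chk.py <<'E'
from h import *; import sys
o,im,d,P,C,r=look(sys.argv[1]); print(o['time_s'],o['tool_pos'],o['force'],o['grip_width'])
near=(np.hypot(P[:,0]-.5166,P[:,1]-.025)<.08)
def rep(n,P,C,r,near):
    g=P[near&r&(P[:,2]>.165)]
    if len(g): print(n,'red',len(g),g.min(0).round(4),g.max(0).round(4))
    hub=(np.hypot(P[:,0]-.5166,P[:,1]-.025)<.015)&~r&(P[:,2]>.115)&(P[:,2]<.165)
    b=P[hub]; 
    if len(b): print(n,'hub',len(b),np.percentile(b[:,2],[10,50,90]).round(4))
rep('wrist',P,C,r,near)
for c in ['scene','top']:
    m=camera_model(c); im2,d2=read_camera(c); save(c+sys.argv[1],im2)
    P=pts(np.ones(d2.shape,bool),d2,m); rr=red(im2)[d2>0]
    rep(c,P,im2[d2>0],rr,np.hypot(P[:,0]-.5166,P[:,1]-.025)<.08)
E
python3 chk.py w4.png
```

```text
8.35 [0.49756943 0.0652123  0.18134697] [-0.34783299  0.74051827  0.3860021 ] 0.026327710720491993
wrist red 900 [0.4878 0.0574 0.165 ] [0.5056 0.0735 0.1974]
wrist hub 2133 [0.1441 0.145  0.1457]
scene red 62 [0.4927 0.0553 0.1652] [0.5089 0.0714 0.196 ]
scene hub 85 [0.119  0.1436 0.1462]
top hub 24 [0.1426 0.1449 0.1466]
```

It dropped: hub top 0.151 → 0.145 and grip top 0.203 → 0.197. I lower the tool 5 mm, regrip and plan the forward turn.

step_arm([
  [-0.4,0.005,0,0,0],
  [-0.4,0.005,0,0,0],
  [-0.8,0.005,0,0,0],
  [-0.8,0.005,0,0,0],
  [-0.8,0.005,0,0,0],
], newtons=15)

```text
time_s: 9.12
tool_pos: [0.4975, 0.0651, 0.1761]
tool_rot: [63.5, 90.0, -12.6]
force: [0.4, -0.7, -0.7]
grip_width: 0.0177
```

```bash
for a in 116.5 -3.5 -123.5; do python3 plan.py $a $(python3 -c "print($a-120)") 12; done
```

```text
9.125 [0.4975 0.0651 0.1761] [ 0.4 -0.7 -0.7] 0.0177
phi meas 115.5 rad 0.0445
1 [ 0.2  7.8 -1. ]
2 [ 0.4 15.6 -0.7]
3 [ 0.7 23.3  1. ]
4 [ 0.9 30.5  3.9]
5 [ 1.1 37.2  8.1]
6 [ 1.3 43.  13.4]
7 [ 1.6 47.7 19.6]
8 [ 1.8 51.4 26.6]
9 [ 2.  53.8 34.1]
10 [ 2.2 54.8 41.8]
11 [ 2.4 54.5 49.7]
12 [ 2.7 52.8 57.3]
9.125 [0.4975 0.0651 0.1761] [ 0.4 -0.7 -0.7] 0.0177
phi meas 115.5 rad 0.0445
1 [ 0.2 -3.   7.3]
2 [ 0.4 -7.2 13.9]
3 [  0.7 -12.5  19.7]
4 [  0.9 -18.7  24.5]
5 [  1.1 -25.6  28.1]
6 [  1.3 -33.1  30.5]
7 [  1.5 -40.9  31.5]
8 [  1.8 -48.7  31.2]
9 [  2.  -56.4  29.5]
10 [  2.2 -63.6  26.5]
11 [  2.4 -70.3  22.3]
12 [  2.7 -76.1  17.1]
9.125 [0.4975 0.0651 0.1761] [ 0.4 -0.7 -0.7] 0.0177
phi meas 115.5 rad 0.0445
1 [ 0.2 -4.8 -6.2]
2 [  0.4  -8.4 -13.2]
3 [  0.7 -10.8 -20.6]
4 [  0.9 -11.9 -28.4]
5 [  1.1 -11.5 -36.2]
6 [  1.3  -9.9 -43.9]
7 [  1.5  -6.9 -51.2]
8 [  1.8  -2.7 -57.8]
9 [  2.    2.6 -63.6]
10 [  2.2   8.8 -68.4]
11 [  2.4  15.8 -72. ]
12 [  2.7  23.3 -74.4]
```

step_arm([
  [-0.8,0.0002,0.0078,-0.001,0],
  [-0.8,0.0004,0.0156,-0.0007,0],
  [-0.8,0.0007,0.0233,0.001,0],
  [-0.8,0.0009,0.0305,0.0039,0],
  [-0.8,0.0011,0.0372,0.0081,0],
  [-0.8,0.0013,0.043,0.0134,0],
  [-0.8,0.0016,0.0477,0.0196,0],
  [-0.8,0.0018,0.0514,0.0266,0],
  [-0.8,0.002,0.0538,0.0341,0],
  [-0.8,0.0022,0.0548,0.0418,0],
  [-0.8,0.0024,0.0545,0.0497,0],
  [-0.8,0.0027,0.0528,0.0573,0],
])

```text
time_s: 10.62
tool_pos: [0.5626, 0.0214, 0.1735]
tool_rot: [49.5, 90.0, -26.7]
force: [1.0, 0.3, -0.7]
grip_width: 0.0174
```

step_arm([
  [-0.8,0,0,0,0],
  [-0.8,0,0,0,0],
])

```text
time_s: 10.88
tool_pos: [0.5625, 0.0215, 0.1735]
tool_rot: [16.0, 89.9, -60.1]
force: [1.9, -0.7, -0.7]
grip_width: 0.0177
```

```bash
python3 chk.py w5.png; python3 plan.py 0 0 1
```

```text
10.875 [0.56250019 0.02152893 0.17352128] [ 1.86874919 -0.68030395 -0.70320723] 0.01770406031927549
wrist red 824 [0.5527 0.0133 0.1651] [0.5709 0.0307 0.195 ]
wrist hub 518 [0.1415 0.1423 0.143 ]
scene red 55 [0.5604 0.011  0.1662] [0.573  0.0315 0.2017]
scene hub 63 [0.1179 0.1384 0.1431]
11.025 [0.5625 0.0221 0.1735] [ 1.8 -1.4 -0.5] 0.0175
phi meas -3.6 rad 0.046
1 [0. 0. 0.]
```

The hub sank 2.7 mm for 120°, as expected, and the forces are small. Continuing.

step_arm([
  [-0.8,0.0002,-0.003,0.0073,0],
  [-0.8,0.0004,-0.0072,0.0139,0],
  [-0.8,0.0007,-0.0125,0.0197,0],
  [-0.8,0.0009,-0.0187,0.0245,0],
  [-0.8,0.0011,-0.0256,0.0281,0],
  [-0.8,0.0013,-0.0331,0.0305,0],
  [-0.8,0.0015,-0.0409,0.0315,0],
  [-0.8,0.0018,-0.0487,0.0312,0],
  [-0.8,0.002,-0.0564,0.0295,0],
  [-0.8,0.0022,-0.0636,0.0265,0],
  [-0.8,0.0024,-0.0703,0.0223,0],
  [-0.8,0.0027,-0.0761,0.0171,0],
])

```text
time_s: 12.52
tool_pos: [0.4922, -0.0122, 0.1707]
tool_rot: [102.6, 90.0, 26.4]
force: [1.0, 0.9, -1.7]
grip_width: 0.0176
```

step_arm([
  [-0.8,0.0002,-0.0048,-0.0062,0],
  [-0.8,0.0004,-0.0084,-0.0132,0],
  [-0.8,0.0007,-0.0108,-0.0206,0],
  [-0.8,0.0009,-0.0119,-0.0284,0],
  [-0.8,0.0011,-0.0115,-0.0362,0],
  [-0.8,0.0013,-0.0099,-0.0439,0],
  [-0.8,0.0015,-0.0069,-0.0512,0],
  [-0.8,0.0018,-0.0027,-0.0578,0],
  [-0.8,0.002,0.0026,-0.0636,0],
  [-0.8,0.0022,0.0088,-0.0684,0],
  [-0.8,0.0024,0.0158,-0.072,0],
  [-0.8,0.0027,0.0233,-0.0744,0],
])

```text
time_s: 14.02
tool_pos: [0.4976, 0.0654, 0.168]
tool_rot: [-99.4, 90.0, -175.5]
force: [0.3, -1.6, 1.1]
grip_width: 0.0171
```

step_arm([
  [-0.8,0,0,0,0],
  [-0.8,0,0,0,0],
  [-0.8,0,0,0,0],
  [-0.8,0,0,0,0],
])

```text
time_s: 14.52
tool_pos: [0.4973, 0.0652, 0.168]
tool_rot: [34.3, 90.0, -41.9]
force: [0.9, -0.2, -0.6]
grip_width: 0.0171
```

```bash
python3 chk.py w6.png; python3 plan.py 0 0 1
```

```text
14.525 [0.49726311 0.06517554 0.16802948] [ 0.88050439 -0.22942135 -0.57148112] 0.017063223890867053
wrist red 588 [0.4874 0.0558 0.165 ] [0.5054 0.0741 0.1892]
wrist hub 1991 [0.1361 0.1369 0.1377]
scene red 48 [0.4943 0.054  0.1654] [0.5082 0.0721 0.1904]
scene hub 75 [0.1231 0.1362 0.1381]
top hub 21 [0.1351 0.1368 0.1386]
14.675 [0.4973 0.0652 0.1681] [ 0.3 -0.1  0.1] 0.0175
phi meas 115.7 rad 0.0446
1 [0. 0. 0.]
```

View pics/w6.png

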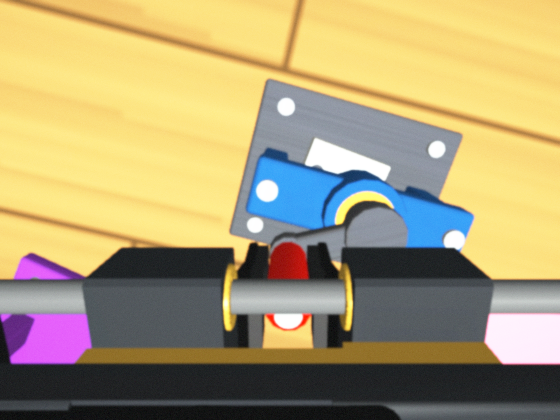

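Hub top is 0.145 → 0.137, an 8 mm sink over one turn. The red grip is held between the pads at (288,270), and the hub at (377,225) sits lower. The workpiece is on its plate.

```bash
python3 -c "
from h import *
o=monitor.get_obs();print(o['joint_velocities'].round(2),o['grip_width']);print(env.sign_off())"
```

```text
[-0.04  0.08 -0.02 -0.14  0.11 -0.06  0.  ] 0.01753708253708267
the job is handed in; nothing more can be done
None
```

I turned the blue jig's bolt backward until it dropped into the thread, then forward one full turn. I handed the job in still gripping the red grip; sign-off reports no verdict.

- **Backward turn and drop:** The vertical force on the tool went from +4.6 N to −3.4 N about 85° back from the start. When I eased the fingers, the hub top fell from 0.151 to 0.145 m.
- **Forward turn:** I regripped and turned 360° clockwise. The hub sank a further 8 mm to 0.137 m, which puts the depth at about −0.016 m, inside the final range. Grip position measured at the end was 115.7°, against 115.5° when the turn began.
- **At hand-in:** The fingers were closed on the grip at 17.5 mm with the grip command at 15 N, the arm was at rest and outside forces were under 1 N. About 15 s of the 64 s were used.
- **Not measured directly:** The turn joint's absolute value has no readout, so I relied on the drop for the "below −0.9 rad" condition. I judged the workpiece only by eye in the last wrist picture and took no position measurement of the other bench items; none of my moves went near them.

No check failed or disagreed.

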